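# Hold a mould shut for the wing nuts

### The arm

A 7-joint arm with a two-finger parallel gripper is mounted at the origin on the work surface. World frame = base frame: x ahead of the robot, y to its left, z up, the work surface at z = 0. Lengths are in m, angles in rad, forces in N, time in s.
With the tool pointing down it reaches from about 0.4 to 0.85 m from the base axis. Payload 10.4 kg.
Tool frame: the origin (TCP) lies on the centre line of the jaws, within the pads' length; the fingertips stand 11 mm ahead of it and the grasp point (between the pads) lies 8 mm behind it; z points along the fingers, y is the line along which they close (so a half turn about z gives the same grasp; the last joint's range is limited). The gripper opens to 87 mm and grips with 3 to 60 N. Pads are 19 mm wide; open, the fingers measure 117 mm over their backs; the gripper's body (75 mm by 190 mm) begins 51 mm behind the grasp point.
Start: joints at [1.185, 0.332, -0.065, 1.46, 0.022, 1.35, -0.088], TCP at [0.222, -0.584, 0.234] pointing down, gripper open.
Joint ranges: [-2.6, 2.6], [-0.5, 2.12], [-1.47, 1.34], [0.16, 2.42], [-1.27, 4.41], [0.06, 2.06], [-2.6, 2.6]. Speed limits (rad/s): [2.22, 2.22, 2.79, 2.79, 3.14, 3.14, 3.14].

### API

Orientations are given as a unit quaternion [x, y, z, w].
In Python, from bench import r gives the robot as it stands.
- The arm moves only by the shell command python3 -m pendant 'ROWS' [OPENING] [FORCE]. ROWS is JSON, a list of rows, each a list of 4 numbers: the shift along the tool's x, y, z in m, then the turn about the tool's z in rad. A call has 1 to 8 rows; each row shifts and turns the commanded pose from where the row before left it, along the tool's axes as they then stand; what a row does not reach is not made up. A row lasts 1/12 s, in which the tool goes at most 41.7 mm and 7.16 degrees, less where a joint would pass 70% of its speed; a pose out of reach is approached as far as the arm can. A call with a gripper value outside its range is refused whole. OPENING is the opening, from 0 (shut) to 1 (fully open), set as the call begins (- or left out, the last holds). The fingers move at their own pace and stop on an object; FORCE is the grip in N (left out, the last holds). Time passes only in rows, so rows that do not move let the fingers close. It gives the time, the measured TCP pose, the force, the opening and the grip force at its end, in the units of the state.
- r.read_state(): the state, without advancing time (a new reading comes with each control period).
- r.camera(name): name is "scene" or "top"; returns a dict with "img" (480x640x3 uint8, red, green, blue), "camera_matrix" (3x3 intrinsics, pixels), "xyz" and "attitude" of the camera in the world. Camera axes: x right, y down, z forward; pixel columns grow to the right and rows downward; lengths in m; the calibration is good to about 2 mm. A picture is of the moment at which its call begins. There is no depth.
- r.close_job(): hands the job in; it is judged then, once.
Trained networks look in the newest picture that a camera, given by its name, has taken for a name from the list of things; names that differ only in an ending like _2 or _b are one class to them, and where a whole thing is asked for, a point or a joint stands for the part that bears it (a point fixed in the world has none). Each returns a list of dicts, best first, with "score" (0 to 1); they miss things now and then, are a little off and sometimes report something else, mostly with a low value. They report only what shows in the picture. A call takes as long as a camera call. They do not tell look-alikes from the thing itself.
- r.outline_of(thing, camera): "mask" (480x640 bool, what is visible of it) and "bbox" ([centre column, centre row, width, height] in pixels, round what is visible of it).
The state is a dict: "time": time; "joint_positions": joint angles; "joint_vel": joint speeds; "joint_torque": joint torques, N m; "ee_pos": TCP position; "eef_rot": TCP orientation; "ft_force": force on the tool from outside, world axes, zero at the start; "torque": the same for the moment, N m; "width": finger opening in m; "grip_force": force on a finger pad.
Only numpy, scipy, OpenCV 4.12 (cv2) and the standard library are available. Lean on these libraries where they do the work, as an engineer would, in place of code of your own. Each camera call takes 0.05 s, during which the arm holds its last target. There are 200 camera calls.

### The job

Pick up the wooden clamp bar by its grip block, thread its two holes over the two upright studs of the mould stand, and lower it gently onto the plaster mould. Press it down level with a steady push of about 12 newtons, which sinks the sprung mould about 18 mm, and finish while still holding it there, so that the potter can spin on the wing nuts; slamming or pushing far harder chips the plaster. Leave the beaker, the tub and the dish of nuts where they are.

Things in the scene. Friction and masses are not known exactly. Their poses are not given: they have to be found in the camera images.
- bar_grip (a point): Grip block of the loose brown wooden clamp bar: 28 mm (bar's x) by 60 mm (y) by 45 mm high, standing on the middle of the plank. This point is the block's centre, on the bar's centre line, 42.5 mm above the plank's underside; z points out of the block's top.
- bar: The clamp bar, 0.15 to 0.31 kg, at first flat on the table: plank 50 mm (its x) by 230 mm (its y) by 20 mm thick with two vertical 15 mm through holes, 90 mm either side of the middle along y, and the grip block on top. Origin at the centre of the plank's underside. Both ends are alike: either way round will do.
- bar_under (a point): Centre of the underside of the clamp bar, 42.5 mm below bar_grip.
- stand: Mould stand screwed to the table: plywood base 150 mm (its x) by 260 mm (its y) by 18 mm, origin at the centre of its underside, z up. Two steel studs of 10 mm diameter stand 90 mm either side of the middle along y, tops 160 mm above the table, the last 10 mm tapering to 4 mm. Between them a sprung platen carries the mould.
- stud_left (a point): Tip of the stud at +y of the stand, 160 mm above the table.
- stud_right (a point): Tip of the stud at -y of the stand, 160 mm above the table.
- mould: White plaster two-part mould, 88 mm (x) by 120 mm (y) by 50 mm high, fixed on a 10 mm thick sprung plywood platen of 100 by 140 mm, midway between the studs; origin at the centre of the platen's underside, axes parallel to the stand's.
- mould_top (a point): Centre of the mould's flat top, midway between the studs, 115 mm above the table at rest. It can be pushed straight down 34 mm to a hard stop. The springs push back with 3 N at the first movement plus 0.5 N for each mm: 12 N when 18 mm down (top 97 mm above the table), 20 N at the stop.
- beaker: Bystander: bisque-fired flared beaker, 120 mm high, 86 mm across the rim; origin at the centre of its foot.
- tub: Bystander: white plastic tub, 75 mm high, 90 mm across; origin at the centre of its foot.
- nut_dish: Bystander: white dish with two wing nuts, 28 mm high, 100 mm across; origin at the centre of its foot.
Things that resemble listed ones, but are neither listed nor needed, are in the scene too. There is more than one size of the bar; the job needs the largest.

How it is judged:
On the way:
1. the bar is threaded over both studs, held in the gripper (horizontal distance between bar_under and mould_top below 0.008 m and angle between the y axis of bar and the y axis of stand, either way round below 0.1 rad and height (world z) of bar_under below 0.15 m and angle between bar's own z axis and vertical below 0.12 rad and contact force between the fingers and bar above 2 N), for 0.1 s.
At the end, for the whole second after the job is handed in: Through the last second the bar is on both studs (centre within 8 mm of the mould's centre, within 0.1 rad of the stud line, tilted less than 0.09 rad), held in the fingers and pressing on the mould with 8 to 16 N, the mould 10 to 26 mm down, and the robot itself not touching the mould (horizontal distance between bar_under and mould_top below 0.008 m and angle between the y axis of bar and the y axis of stand, either way round below 0.1 rad and angle between bar's own z axis and vertical below 0.09 rad and height (world z) of bar_under below 0.11 m and contact force between bar and mould between 8 and 16 N and height (world z) of mould_top between 0.089 and 0.105 m and contact force between the fingers and bar above 2 N and contact force between each of the arm, the fingers and mould below 0.5 N); the arm keeps its last pose, push and grip.
It fails at once if the mould is slammed or pressed with more than 35 N (contact force between any of bar, the arm, the fingers and mould above 35 N).
It fails at once if the beaker is moved more than 3 cm (distance of beaker from where it was at the start of the episode above 0.03 m).
It fails at once if the tub is moved more than 3 cm (distance of tub from where it was at the start of the episode above 0.03 m).
It fails at once if the nut dish is moved more than 3 cm (distance of nut_dish from where it was at the start of the episode above 0.03 m).
It also fails if it takes over 45 s, if anything falls off the work surface, if the arm or the gripper's body presses on something with over 40 N, if the wrist force passes 120 N, or if a joint passes its speed limit or range.

## Working session

There is one attempt and no reset: what is moved stays moved. The work goes in short steps, Python scripts to look and compute and a shell command to move; the robot and the scene stay as the last step left them, time stands still between calls to the robot, and variables do not carry over. Pictures are saved under pics/ and viewed, at most 10 in all, crops included, and the job is handed in when it is done.

```bash
mkdir -p pics
python3 - <<'E'
from bench import r
import cv2
for n in ["scene","top"]:
    c=r.camera(n); cv2.imwrite(f"pics/{n}0.png",c["img"][:,:,::-1])
    print(n,c["camera_matrix"],c["xyz"],c["attitude"])
    for t in ["bar","stand","mould","bar_grip"]:
        for d in r.outline_of(t,n): print(n,t,round(d["score"],2),d["bbox"])
s=r.read_state();print(s["time"],s["ee_pos"],s["eef_rot"],s["ft_force"],s["width"])
E
```

```text
scene [[504.80160176   0.         316.55676053]
 [  0.         504.80160176 239.99089481]
 [  0.           0.           1.        ]] [1.08879594 0.10395389 0.97643782] [ 0.63119091  0.72337363 -0.21046122 -0.18448497]
scene bar 0.92 [391.6, 196.7, 27.9, 64.6]
scene bar 0.88 [488.6, 209.2, 79.3, 28.6]
scene bar 0.62 [415.9, 268.4, 108.2, 51.3]
scene mould 0.92 [233.6, 224.8, 73.2, 59.3]
scene bar_grip 0.77 [391.0, 198.4, 30.8, 65.1]
scene bar_grip 0.69 [417.4, 268.6, 106.7, 49.3]
scene bar_grip 0.66 [488.1, 206.0, 76.8, 22.0]
top [[467.15006011   0.         323.55302022]
 [  0.         467.15006011 248.12479406]
 [  0.           0.           1.        ]] [0.33799905 0.02758126 1.25506042] [-0.70107119  0.70802434 -0.05921397  0.06078176]
top bar 0.77 [242.2, 258.6, 90.7, 30.9]
top bar 0.71 [265.4, 333.2, 25.1, 70.8]
top bar 0.6 [180.0, 329.4, 66.4, 28.9]
top stand 0.71 [392.2, 264.9, 103.0, 71.8]
top mould 0.77 [396.1, 263.2, 60.8, 46.5]
top bar_grip 0.95 [264.9, 330.8, 23.7, 67.0]
top bar_grip 0.83 [244.4, 262.2, 86.2, 31.3]
top bar_grip 0.77 [178.1, 328.4, 62.1, 24.9]
0.5 [ 0.22181281 -0.58432151  0.2335291 ] [9.83592082e-01 1.80406808e-01 3.54355707e-06 1.99215191e-07] [-0.29134091 -0.50943283 -0.25330646] 0.08653735218834147
```

View pics/top0.png

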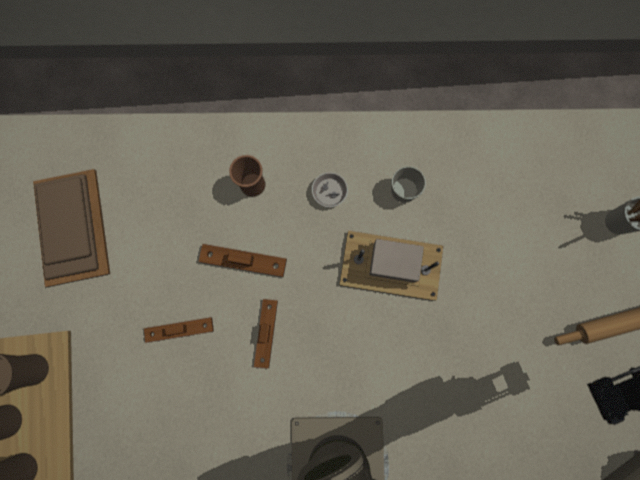

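View pics/scene0.png

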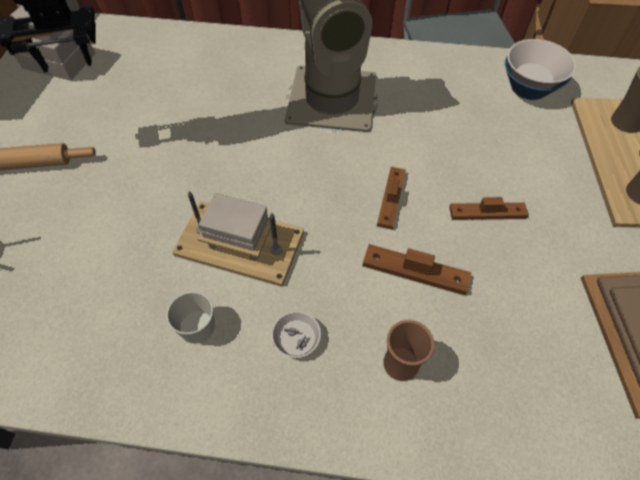

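Bar candidates in the top view are (242,260) with a length of about 90 px, (265,333) at about 70 px and (178,329) at about 66 px. The one at (242,260) is the largest, so it fits. The stand is at (392,265). I'll enlarge both areas to confirm.

```bash
cat > h.py <<'E'
import numpy as np, cv2
from scipy.spatial.transform import Rotation as R
from bench import r
def ray(c,uv,z):
    K=c["camera_matrix"]; d=R.from_quat(c["attitude"]).apply(np.linalg.solve(K,[uv[0],uv[1],1.]))
    p=np.array(c["xyz"]); return (p+d*(z-p[2])/d[2])
def proj(c,P):
    q=R.from_quat(c["attitude"]).inv().apply(np.atleast_2d(P)-np.array(c["xyz"]))@c["camera_matrix"].T
    return q[:,:2]/q[:,2:]
E
python3 - <<'E'
from h import *
t=cv2.imread("pics/top0.png");s=cv2.imread("pics/scene0.png")
a=cv2.resize(t[225:345,140:460],(800,300),interpolation=cv2.INTER_CUBIC)
b=cv2.resize(s[165:305,165:485],(800,350),interpolation=cv2.INTER_CUBIC)[:300]
cv2.imwrite("pics/crop0.png",np.vstack([a,b]))
E
```

```text
(no output)
```

View pics/crop0.png

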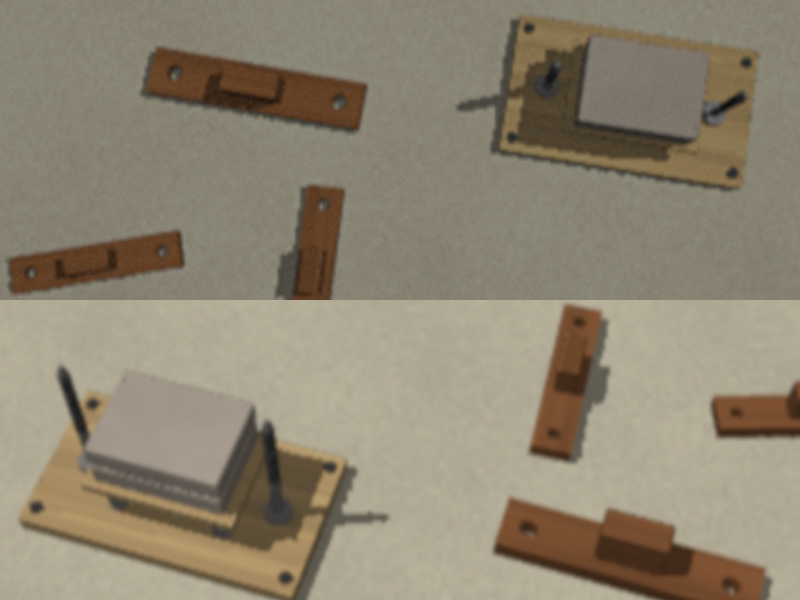

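The crop confirms it: the bar with holes at top pixels (210,254) and (276,266) is the largest. The stand's stud tips are at scene pixels (190,193) and (272,214). Next I'll fit both poses across the two cameras.

```bash
cat > fit.py <<'E'
from h import *
from scipy.optimize import least_squares
from itertools import permutations
def fit(obs,x0):
    # obs: (cam, [uv..], local pts)
    def f(p):
        Rz=R.from_euler('z',p[2]); out=[]
        for c,uv,L in obs: out.append((proj(c,Rz.apply(L)+[p[0],p[1],0])-uv).ravel())
        return np.concatenate(out)
    s=least_squares(f,x0,loss='soft_l1'); return s.x,f(s.x).reshape(-1,2)
def box(a,b,z): return np.array([[-a,-b,z],[a,-b,z],[a,b,z],[-a,b,z]])/1.
def order(c,uv,L,x0):
    P=proj(c,R.from_euler('z',x0[2]).apply(L)+[x0[0],x0[1],0]); uv=np.array(uv)
    o=min(permutations(range(len(uv))),key=lambda k:np.sum((uv[list(k)]-P)**2)); return uv[list(o)]
E
python3 - <<'E'
from fit import *
T=r.camera("top");S=r.camera("scene")
ct=lambda l:[((x+.5)/2.5-.5+140,(y+.5)/2.5-.5+225) for x,y in l]
cs=lambda l:[((x+.5)/2.5-.5+165,(y-300+.5)/2.5-.5+165) for x,y in l]
hl=lambda z:np.array([[0,.09,z],[0,-.09,z]])
def run(name,items):
    z0=items[0]; h=[ray(z0[0],u,z0[2][0,2]) for u in z0[1]]
    m=np.mean(h,0); d=h[0]-h[1]; x0=[m[0],m[1],np.arctan2(-d[0],d[1])]
    print(name,x0,np.linalg.norm(d))
    for tag,sel in(("both",items),("top",[i for i in items if i[0] is T]),("scene",[i for i in items if i[0] is S])):
        p,res=fit([(c,order(c,u,L,x0),L) for c,u,L in sel],x0); print(tag,p.round(4),np.abs(res).max().round(2),res.round(1).tolist() if tag=="both" else "")
run("bar",[(T,ct([(175,73),(340,102)]),hl(.02)),(S,cs([(528,529),(731,586)]),hl(.02)),(T,ct([(156,48),(366,85),(357,128),(144,94)]),box(.025,.115,.02))])
run("stand",[(T,ct([(557,63),(745,96)]),hl(.16)),(S,cs([(62,369),(267,423)]),hl(.16)),
 (T,ct([(592,37),(708,53),(696,137),(578,124)]),box(.044,.06,.115)),(S,cs([(127,372),(255,403),(213,489),(88,453)]),box(.044,.06,.115)),
 (T,ct([(519,17),(758,53),(740,187),(501,150)]),box(.075,.13,.018))])
for n in ["beaker","tub","nut_dish"]:
    for d in r.outline_of(n,"top")[:1]: print(n,ray(T,d["bbox"][:2],.03).round(3))
E
```

```text
bar [np.float64(0.5207374735766799), np.float64(0.245883988520053), np.float64(-0.1847973860632437)] 0.18015651617673004
both [ 0.521   0.2469 -0.1797] 2.07 [[-0.4, 0.1], [-0.4, -0.3], [0.4, -2.1], [0.3, -1.6], [0.3, 0.1], [0.2, -1.0], [0.1, -0.5], [0.9, -0.8]]
top [ 0.5199  0.2471 -0.1795] 0.79 
scene [ 0.5257  0.2462 -0.1852] 0.11 
stand [np.float64(0.5039446407768872), np.float64(-0.15186194458957575), np.float64(-0.18671724982121296)] 0.18006881615224593
both [ 0.5054 -0.1512 -0.1709] 2.26 [[-0.4, -0.0], [-0.3, -1.2], [0.2, -1.6], [-0.5, -1.7], [0.6, 0.6], [0.3, -0.7], [-1.2, -2.0], [-0.7, -2.0], [-0.6, -2.0], [-2.2, -2.2], [2.0, -1.8], [0.5, -0.8], [0.6, 0.2], [0.2, -1.5], [0.2, -2.3], [-1.2, -0.8]]
top [ 0.5028 -0.1516 -0.1657] 1.55 
scene [ 0.5095 -0.1501 -0.1715] 2.2 
beaker [0.755 0.234 0.03 ]
tub [ 0.719 -0.201  0.03 ]
nut_dish [0.705 0.008 0.03 ]
```

```bash
cat > to.py <<'E'
# usage: to.py x y z [yaw of tool y axis, mod pi] -> shift in tool axes and turn
import sys; from h import *
s=r.read_state(); q=R.from_quat(s["eef_rot"]); a=[float(v) for v in sys.argv[1:]]
d=q.inv().apply(np.array(a[:3])-s["ee_pos"]); y=q.apply([0,1,0]); z=q.apply([0,0,1])
print("t",round(s["time"],2),"pos",np.round(s["ee_pos"],4),"tilt",np.round(z[:2],4),"yawY",round(np.arctan2(y[1],y[0]),4),"F",np.round(s["ft_force"],2),"w",round(s["width"],4),"grip",round(s["grip_force"],1))
print("shift",d.round(4), "turn",round(-((a[3]-np.arctan2(y[1],y[0])+np.pi/2)%np.pi-np.pi/2),4) if len(a)>3 else "","j",np.round(s["joint_positions"],2))
E
python3 -m pendant '[[0.0315,-0.0223,0,0],[0.0315,-0.0223,0,0],[0.0315,-0.0223,0,0],[0.0315,-0.0223,0,0],[0.0315,-0.0223,0,0],[0.0315,-0.0223,0,0]]' 1
python3 -m pendant '[[0.0315,-0.0223,0,0],[0.0315,-0.0223,0,0],[0.0315,-0.0223,0,0],[0.0315,-0.0223,0,0],[0.0315,-0.0223,0,0],[0.0315,-0.0223,0,0]]'
python3 -m pendant '[[0,0,0,-0.12],[0,0,0,-0.12],[0,0,0,-0.12],[0,0,0,-0.12],[0,0,0,-0.12],[0,0,0,-0.12],[0,0,0,-0.12],[0,0,0,-0.12]]'
python3 to.py .5225 .2467 .2 -.18
```

```text
time: 1.25
ee_pos: [0.3517, -0.3905, 0.2338]
eef_rot: [0.984, 0.18, 0.0, 0.0]
ft_force: [0.9, -0.4, -0.9]
width: 0.0869
grip_force: 0.0
time: 1.75
ee_pos: [0.481, -0.1983, 0.2339]
eef_rot: [0.984, 0.18, 0.0, 0.0]
ft_force: [0.8, -0.4, 0.7]
width: 0.0872
grip_force: 0.0
time: 2.42
ee_pos: [0.4803, -0.2, 0.2337]
eef_rot: [0.787, 0.617, 0.0, 0.0]
ft_force: [-1.3, 0.3, 0.7]
width: 0.0869
grip_force: 0.0
t 2.42 pos [ 0.4803 -0.2     0.2337] tilt [ 0.0002 -0.0002] yawY -0.2421 F [-1.31  0.25  0.73] w 0.0869 grip 0.0
shift [ 0.4438 -0.0661  0.0336] turn -0.0621 j [ 0.74  0.13 -0.47  1.71  0.06  1.31  0.02]
```

```bash
python3 -m pendant '[[0.037,-0.0055,0,0],[0.037,-0.0055,0,0],[0.037,-0.0055,0,0],[0.037,-0.0055,0,0],[0.037,-0.0055,0,0],[0.037,-0.0055,0,0]]' >/dev/null
python3 -m pendant '[[0.037,-0.0055,0,0],[0.037,-0.0055,0,0],[0.037,-0.0055,0,0],[0.037,-0.0055,0,0],[0.037,-0.0055,0,0],[0.037,-0.0055,0,0],[0,0,0,-0.062],[0,0,0,0]]' >/dev/null
python3 to.py .5225 .2467 .1 -.18
python3 -m pendant '[[0,0,0.033,0],[0,0,0.033,0],[0,0,0.033,0],[0,0,0.025,0],[0,0,0,0]]' >/dev/null
python3 to.py .5225 .2467 .036 -.18
python3 - <<'E'
from h import *
o=[]
for n in ["top","scene"]:
    c=r.camera(n); s=r.read_state(); p=np.array(s["ee_pos"])
    g=proj(c,p+[0,0,-.011])[0]; u,v=np.round(g).astype(int); print(n,g.round(1))
    i=c["img"][v-50:v+50,u-66:u+67,::-1]; o.append(cv2.resize(i,(400,300),interpolation=cv2.INTER_CUBIC))
cv2.imwrite("pics/c1.png",np.hstack(o))
E
```

```text
t 3.58 pos [0.5244 0.2495 0.2333] tilt [-0.0008  0.0012] yawY -0.1786 F [ 0.59 -1.04  0.98] w 0.0865 grip 0.0
shift [-0.0032 -0.0012  0.1333] turn 0.0014 j [ 0.13  0.33 -0.8   1.55  0.24  1.36 -0.88]
t 4.0 pos [0.5232 0.2432 0.1046] tilt [-0.0067 -0.004 ] yawY -0.1896 F [-1.7  -0.4   0.05] w 0.0872 grip 0.0
shift [ 0.0037 -0.001   0.0686] turn -0.0096 j [ 0.1   0.45 -0.76  1.7   0.33  1.13 -0.95]
top [238.  253.8]
scene [422.1 248.4]
```

View pics/c1.png

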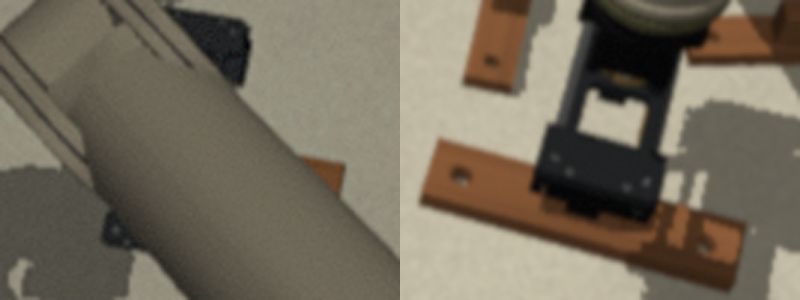

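The gripper straddles the grip block, with the fingers either side of the block near scene pixel (422,248). I'll lower and close.

```bash
python3 -m pendant '[[0,0,0,0],[0,0,0,0]]' >/dev/null
python3 to.py .5225 .2467 .036 -.18
python3 -m pendant '[[0,0,0.02,0],[0,0,0.02,0],[0,0,0.015,0],[0,0,0.01,0],[0,0,0,0],[0,0,0,0]]' >/dev/null
python3 to.py .5225 .2467 .036 -.18
```

```text
t 4.27 pos [0.5265 0.2469 0.1118] tilt [0.0031 0.001 ] yawY -0.187 F [ 0.59 -0.09  0.13] w 0.0869 grip 0.0
shift [-0.0011 -0.0041  0.0757] turn -0.007 j [ 0.1   0.44 -0.76  1.69  0.33  1.14 -0.94]
t 4.77 pos [0.5257 0.2469 0.0454] tilt [0.0008 0.0003] yawY -0.1861 F [-0.51  0.5   0.78] w 0.087 grip 0.0
shift [-0.0008 -0.0031  0.0094] turn -0.0061 j [ 0.06  0.52 -0.72  1.74  0.4   1.03 -0.99]
```

```bash
python3 -m pendant '[[-0.001,-0.003,0.009,-0.006],[0,0,0,0],[0,0,0,0]]' >/dev/null
python3 to.py .5225 .2467 .036 -.18
python3 -m pendant '[[0,0,0,0],[0,0,0,0],[0,0,0,0],[0,0,0,0],[0,0,0,0],[0,0,0,0],[0,0,0,0],[0,0,0,0]]' 0 40 
python3 -m pendant '[[0,0,0,0],[0,0,0,0],[0,0,0,0],[0,0,0,0]]' >/dev/null
python3 to.py .5225 .2467 .036 -.18
```

```text
t 5.02 pos [0.522  0.2462 0.0357] tilt [ 0.0001 -0.0002] yawY -0.1798 F [0.21 0.33 0.49] w 0.0869 grip 0.0
shift [ 0.0006  0.0004 -0.0003] turn 0.0002 j [ 0.06  0.53 -0.72  1.76  0.4   1.01 -0.99]
time: 5.68
ee_pos: [0.5221, 0.2462, 0.0355]
eef_rot: [0.768, 0.641, -0.0, 0.0]
ft_force: [0.9, 0.2, -0.5]
width: 0.0418
grip_force: 0.0
t 6.02 pos [0.5221 0.2462 0.0355] tilt [ 0.     -0.0001] yawY -0.1801 F [-0.28 -0.2   0.06] w 0.0277 grip 40.0
shift [ 0.0006  0.0002 -0.0005] turn -0.0001 j [ 0.06  0.53 -0.72  1.76  0.4   1.01 -0.99]
```

```bash
python3 -m pendant '[[0,0,-0.01,0],[0,0,-0.025,0],[0,0,-0.033,0],[0,0,-0.033,0],[0,0,-0.033,0],[0,0,-0.033,0],[0,0,-0.033,0],[0,0,0,0]]' >/dev/null
python3 to.py .5054 -.151 .235 -.167
python3 -m pendant '[[0,0,0,0],[0,0,0,0]]' >/dev/null
python3 to.py .5054 -.151 .235 -.167
```

```text
t 6.68 pos [0.5238 0.248  0.2429] tilt [0.0085 0.0035] yawY -0.1795 F [ 1.05  0.59 -1.59] w 0.0277 grip 40.0
shift [-0.3959  0.053   0.0063] turn -0.0125 j [ 0.14  0.32 -0.81  1.55  0.24  1.37 -0.87]
t 6.85 pos [0.5217 0.2459 0.2349] tilt [-0.0007 -0.0008] yawY -0.1799 F [ 0.41  0.53 -3.26] w 0.0279 grip 40.0
shift [-3.934e-01  5.500e-02  3.000e-04] turn -0.0129 j [ 0.14  0.33 -0.81  1.56  0.24  1.36 -0.87]
```

```bash
python3 -m pendant '[[-0.02,0.003,0,0],[-0.033,0.0046,0,0],[-0.033,0.0046,0,0],[-0.033,0.0046,0,0],[-0.033,0.0046,0,0],[-0.033,0.0046,0,0],[-0.033,0.0046,0,0],[-0.033,0.0046,0,0]]' >/dev/null
python3 -m pendant '[[-0.033,0.0046,0,0],[-0.033,0.0046,0,0],[-0.033,0.0046,0,0],[-0.033,0.0046,0,0],[-0.01,0.001,0,-0.013],[0,0,0,0],[0,0,0,0],[0,0,0,0]]' >/dev/null
python3 to.py .5054 -.151 .235 -.167
python3 - <<'E'
from h import *
o=[]
for n in ["top","scene"]:
    c=r.camera(n); p=np.array(r.read_state()["ee_pos"])
    u,v=np.round(proj(c,p+[0,0,-.06])[0]).astype(int); u0,v0=u-66,v-(50 if n=="top" else 50); print(n,u0,v0)
    o.append(cv2.resize(c["img"][v0:v0+100,u0:u0+133,::-1],(798,600) if n=="scene" else (400,300),interpolation=cv2.INTER_CUBIC))
cv2.imwrite("pics/c2.png",o[1])
E
```

```text
t 8.18 pos [ 0.5052 -0.1487  0.2346] tilt [-0.0015  0.0012] yawY -0.1656 F [ 0.95  0.55 -1.71] w 0.0277 grip 40.0
shift [-0.0022  0.0006 -0.0004] turn 0.0014 j [ 0.72  0.16 -0.57  1.69  0.09  1.32 -0.03]
top 334 205
scene 164 147
```

View pics/c2.png

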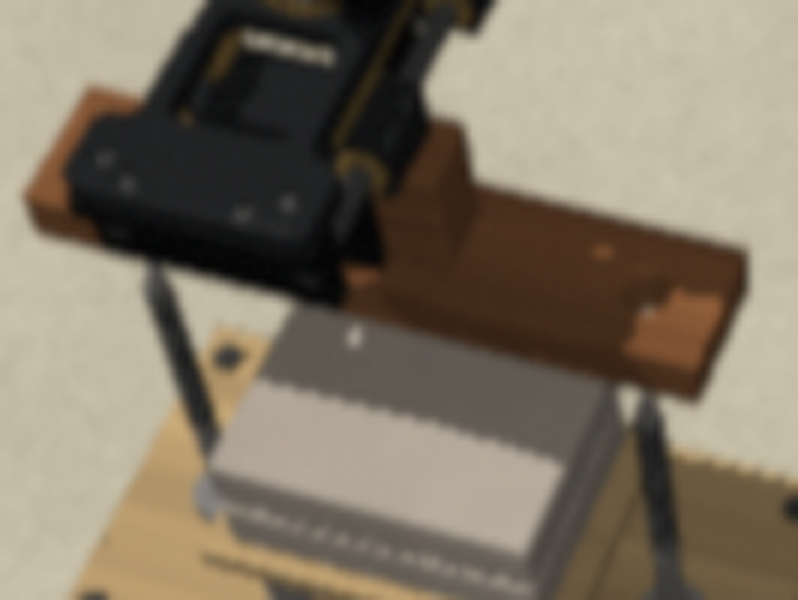

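The view shows the bar above the stand. Its right hole is at crop (655,292), i.e. scene pixel (272.8,195.3). The stud tips are at crop (153,266) and (648,398), i.e. scene (189.1,190.9) and (271.6,212.9). I'll compute the offset.

```bash
cat > off.py <<'E'
from fit import *
def solve(c,tcp,cr,bar,tips,half=None):
    sc,u0,v0=cr; px=lambda l:np.array([((x+.5)/sc-.5+u0,(y+.5)/sc-.5+v0) for x,y in l])
    zu=tcp[2]-.0355
    L=np.array([b[2:] for b in bar])+[0,0,zu]; uv=px([b[:2] for b in bar])
    pb,rb=fit([(c,uv,L)],[tcp[0],tcp[1],-.167])
    pt,rt=fit([(c,px(tips),np.array([[0,.09,.16],[0,-.09,.16]]))],[.505,-.151,-.17]) if True else 0
    return pb,rb,pt,rt
E
python3 - <<'E'
from off import *
c=r.camera("scene"); s=r.read_state(); p=np.array(s["ee_pos"]); print(p)
bar=[(655,292,0,.09,.02),(746,245,-.025,.115,.02),(697,400,.025,.115,0),(92,88,-.025,-.115,.02),(28,195,.025,-.115,.02),(35,232,.025,-.115,0)]
pb,rb,pt,rt=solve(c,p,(6,164,147),bar,[(648,398),(153,266)])
print("bar",pb.round(4),rb.round(1).tolist()); print("tips",pt.round(4),rt.round(1).tolist()); print("bar-TCP",pb[:2]-p[:2],"move",(pt-pb).round(4))
E
```

```text
[ 0.50556655 -0.1488463   0.23530936]
bar [ 0.5066 -0.1462 -0.1666] [[-0.9, -0.8], [0.8, 0.2], [0.9, 0.9], [-0.3, -1.0], [-1.0, -0.0], [0.4, 0.3]]
tips [ 0.5065 -0.151  -0.1757] [[0.0, 0.0], [-0.0, -0.0]]
bar-TCP [0.00107993 0.00264272] move [-0.0002 -0.0048 -0.0092]
```

```bash
python3 to.py .5054 -.1527 .203 -.173
python3 -m pendant '[[-0.004,0.0005,0.016,0.007],[0,0,0.016,0],[0,0,0,0],[0,0,0,0],[0,0,0,0]]' >/dev/null
python3 to.py .5054 -.1527 .203 -.173
python3 - <<'E'
from h import *
c=r.camera("scene"); cv2.imwrite("pics/c3.png",cv2.resize(c["img"][155:245,170:290,::-1],(800,600),interpolation=cv2.INTER_CUBIC))
E
```

```text
t 8.33 pos [ 0.5056 -0.1488  0.2353] tilt [-0.0004  0.0003] yawY -0.165 F [-0.49  0.39 -2.56] w 0.0277 grip 40.0
shift [-0.0038  0.0005  0.0323] turn 0.008 j [ 0.72  0.16 -0.57  1.69  0.09  1.32 -0.03]
t 8.75 pos [ 0.5058 -0.1538  0.2044] tilt [ 0.0009 -0.0002] yawY -0.1731 F [ 0.06  0.24 -2.76] w 0.0278 grip 40.0
shift [ 0.001  -0.0005  0.0014] turn -0.0001 j [ 0.72  0.18 -0.56  1.73  0.1   1.26 -0.04]
```

View pics/c3.png

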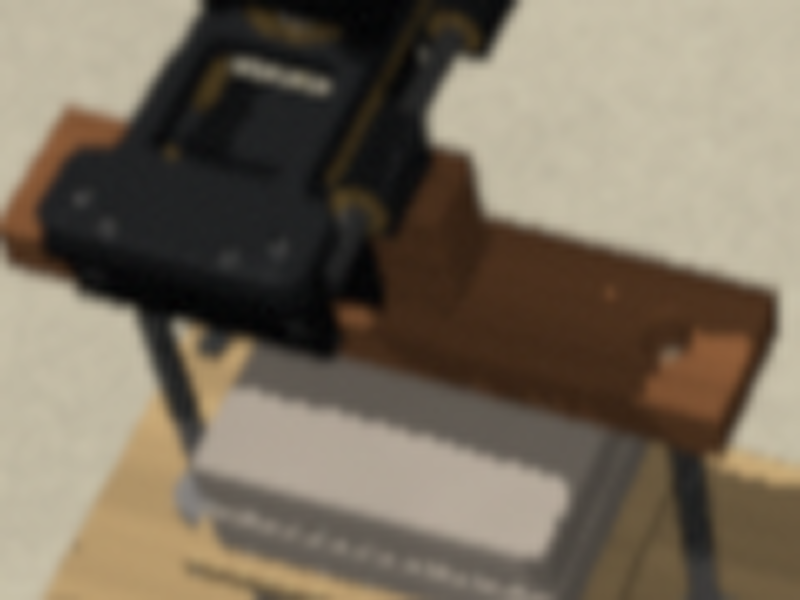

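The bar is now just above the studs. In the crop its hole is at (670,347) and its corners at (776,297), (722,450), (70,105), (5,225) and (8,262). I'll refit against the tip positions measured before.

Run:
```python
from off import *
c=r.camera("scene"); p=np.array(r.read_state()["ee_pos"]); print(p)
bar=[(670,347,0,.09,.02),(776,297,-.025,.115,.02),(722,450,.025,.115,0),(70,105,-.025,-.115,.02),(5,225,.025,-.115,.02),(8,262,.025,-.115,0)]
k=6.6667
pb,rb,_,_=solve(c,p,(k,170,155),bar,[(648,398),(153,266)])
print("bar",pb.round(4),rb.round(1).tolist()); print("bar-TCP",pb[:2]-p[:2])
for tips in ([(271.6,212.9),(189.1,190.9)],[(271.5,213.9),(189.5,192.3)]):
    pt,_=fit([(c,np.array(tips),np.array([[0,.09,.16],[0,-.09,.16]]))],[.505,-.151,-.17]); d=pt-pb
    print("move",d.round(4)); yl=[-np.sin(pb[2]),np.cos(pb[2])]; print("along bar y",np.dot(d[:2],yl).round(4),"bar x",np.dot(d[:2],[np.cos(pb[2]),np.sin(pb[2])]).round(4))
# predicted stud axis px at z=.16 &.03 for the hypothesis that TCP-based bar pose is right
```

```text
[ 0.50589363 -0.15403721  0.20464005]
bar [ 0.5083 -0.1514 -0.1906] [[-0.2, -1.2], [0.5, -0.2], [0.1, 2.7], [0.2, -0.5], [-1.6, -0.1], [0.3, 0.5]]
bar-TCP [0.00237649 0.00264044]
move [-0.0018  0.0004  0.0149]
along bar y 0.0001 bar x -0.0019
move [0.001  0.0014 0.0168]
along bar y 0.0016 bar x 0.0007
```

Position looks good to about 2 mm, and the capture range is ±5.5 mm. I'll lower gently over the tapers and watch the force.

```bash
python3 -m pendant '[[0,0,0.004,0],[0,0,0.004,0],[0,0,0.003,0],[0,0,0,0],[0,0,0,0]]' >/dev/null
python3 to.py .5054 -.1535 .193 -.173
python3 -m pendant '[[0,0,0.003,0],[0,0,0.003,0],[0,0,0.002,0],[0,0,0,0],[0,0,0,0]]' >/dev/null
python3 to.py .5054 -.1535 .185 -.173
```

```text
t 9.27 pos [ 0.5052 -0.1542  0.1923] tilt [-0.0005  0.0001] yawY -0.174 F [-0.03 -0.06 -2.26] w 0.0279 grip 40.0
shift [ 0.0008  0.0001 -0.0007] turn -0.001 j [ 0.72  0.19 -0.56  1.75  0.11  1.23 -0.05]
t 9.68 pos [ 0.5053 -0.1542  0.1844] tilt [-0.0002  0.0001] yawY -0.174 F [ 1.   -0.01 -2.23] w 0.0278 grip 40.0
shift [ 0.0008  0.     -0.0006] turn -0.001 j [ 0.72  0.2  -0.56  1.76  0.11  1.22 -0.05]
```

```bash
python3 -m pendant '[[0,0,0.003,0],[0,0,0.003,0],[0,0,0.003,0],[0,0,0,0],[0,0,0,0],[0,0,0,0]]' >/dev/null
python3 to.py .5054 -.1535 .156 -.173
python3 -m pendant '[[0,0,0.004,0],[0,0,0.004,0],[0,0,0.004,0],[0,0,0.004,0],[0,0,0.003,0],[0,0,0,0],[0,0,0,0],[0,0,0,0]]' >/dev/null
python3 to.py .5054 -.1535 .1325 -.173
python3 - <<'E'
from h import *
o=[]
for n,(u,v) in (("scene",(165,150)),("top",(335,215))):
    c=r.camera(n); o.append(cv2.resize(c["img"][v:v+120,u:u+130,::-1],(400,370),interpolation=cv2.INTER_CUBIC))
cv2.imwrite("pics/c4.png",np.hstack(o))
E
```

```text
t 10.18 pos [ 0.5053 -0.1543  0.1756] tilt [ 0.0001 -0.    ] yawY -0.174 F [-0.47 -0.08 -2.71] w 0.0277 grip 40.0
shift [ 0.0008 -0.0001  0.0196] turn -0.001 j [ 0.71  0.21 -0.56  1.77  0.12  1.2  -0.06]
t 10.85 pos [ 0.5054 -0.1543  0.1567] tilt [ 0.0002 -0.0001] yawY -0.174 F [-0.15  0.15 -2.09] w 0.0281 grip 40.0
shift [ 0.0008 -0.0002  0.0242] turn -0.001 j [ 0.71  0.23 -0.56  1.79  0.13  1.16 -0.07]
```

View pics/c4.png

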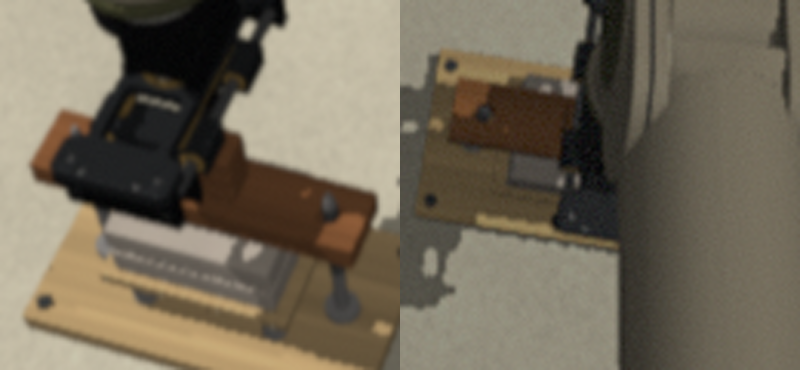

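Threaded: the right stud stands through its hole at scene crop (330,205), and the left stud top shows at (75,130). The free-hanging Fz baseline is about -2.4 N. Now a slow press.

```bash
python3 -m pendant '[[0,0,0.002,0],[0,0,0.0015,0],[0,0,0.0015,0],[0,0,0.0015,0],[0,0,0.0015,0],[0,0,0,0],[0,0,0,0]]' >/dev/null
python3 to.py .5054 -.1535 .1325 -.173
python3 -m pendant '[[0,0,0.0015,0],[0,0,0.0015,0],[0,0,0.0015,0],[0,0,0.0015,0],[0,0,0,0],[0,0,0,0]]' >/dev/null
python3 to.py .5054 -.1535 .1325 -.173
```

```text
t 11.53 pos [ 0.5053 -0.1543  0.1487] tilt [-0.0001 -0.0002] yawY -0.1741 F [-1.44  0.63  1.69] w 0.0275 grip 40.0
shift [ 0.0008 -0.      0.0162] turn -0.0011 j [ 0.71  0.23 -0.56  1.8   0.14  1.15 -0.07]
t 12.03 pos [ 0.5054 -0.1543  0.1426] tilt [ 0.0001 -0.0001] yawY -0.174 F [-2.82  0.84  4.75] w 0.0281 grip 40.0
shift [ 0.0008 -0.0001  0.0101] turn -0.001 j [ 0.71  0.24 -0.56  1.81  0.14  1.13 -0.07]
```

```bash
python3 -m pendant '[[0,0,0.0015,0],[0,0,0.0015,0],[0,0,0.0015,0],[0,0,0.0015,0],[0,0,0.0015,0],[0,0,0.0015,0],[0,0,0.001,0],[0,0,0,0]]' >/dev/null
python3 -m pendant '[[0,0,0,0],[0,0,0,0],[0,0,0,0],[0,0,0,0],[0,0,0,0],[0,0,0,0]]' >/dev/null
python3 to.py .5054 -.1535 .1325 -.173
python3 - <<'E'
from h import *
c=r.camera("scene"); F=[]
for _ in range(6): r.camera("scene"); F.append(r.read_state()["ft_force"])
print(np.mean(F,0),np.std(F,0))
cv2.imwrite("pics/c5.png",cv2.resize(c["img"][150:270,165:295,::-1],(650,600),interpolation=cv2.INTER_CUBIC))
E
```

```text
t 13.2 pos [ 0.5054 -0.1543  0.1331] tilt [ 0.0002 -0.0004] yawY -0.174 F [-5.31  0.92  9.32] w 0.0278 grip 40.0
shift [ 0.0008 -0.0002  0.0006] turn -0.001 j [ 0.7   0.25 -0.56  1.82  0.15  1.12 -0.08]
[-4.92050154  1.06871578  9.49563364] [0.58607706 0.21206866 0.43615193]
```

View pics/c5.png

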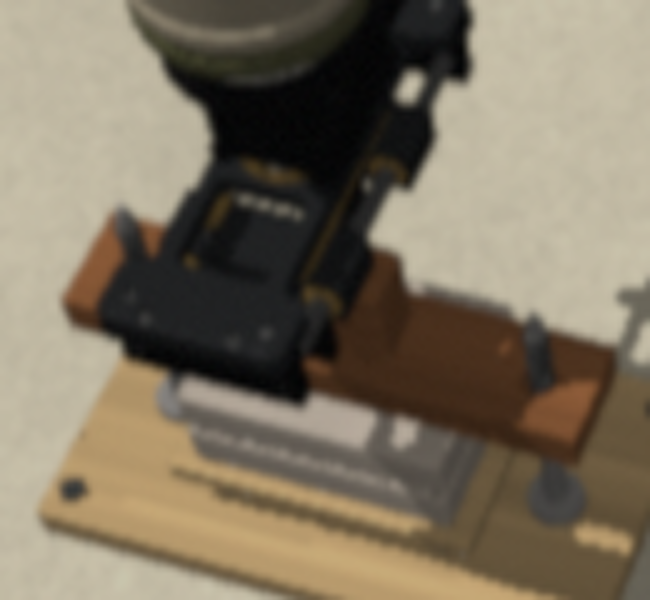

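Both studs stand well clear of the bar at crop (127,230) and (537,350). The press is about 11.9 N (9.5 + 2.4), the bar is level and the mould is down about 17.5 mm. I'm handing it in.

```bash
python3 -c "
from bench import r; print(r.close_job())"
```

```text
the job is handed in; nothing more can be done
None
```

The largest clamp bar is threaded over both studs and held level in the gripper, pressing the mould with about 12 N at about 17.5 mm down; I handed the job in at about 13.5 s, and no verdict was returned.

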